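# Hold the waste bin's flap open with its lever

## Robot

A 7-joint arm with a two-finger parallel gripper is mounted at the origin on the work surface. World frame = base frame: x ahead of the robot, y to its left, z up, the work surface at z = 0. Lengths are in m, angles in rad, forces in N, time in s.
With the tool pointing down it reaches from about 0.4 to 0.875 m from the base axis. Payload 19.3 kg.
Tool frame: the origin (TCP) lies at the very end of the fingers, on their centre line; the grasp point (between the pads) lies 19 mm behind it; y points along the fingers, x is the direction in which the jaws open and shut, and the axes are right-handed (so a half turn about y gives the same grasp; the last joint's range is limited). The gripper opens to 85 mm and grips with 20 to 120 N. Pads are 22 mm wide; open, the fingers measure 114 mm over their backs; the gripper's body (76 mm by 85 mm) begins 54 mm behind the grasp point. The pads swing forward as they close: fully open they stand 13 mm farther back than shut.
Start: joints at [1.107, 0.521, -0.036, 1.599, 0.021, 1.021, -0.113], TCP at [0.24, -0.577, 0.231] pointing down, gripper open.
Joint ranges: [-2.91, 2.91], [-0.3, 2.13], [-1.5, 1.42], [0.17, 2.43], [-1.26, 4.41], [0.16, 1.93], [-2.52, 2.52]. Speed limits (rad/s): [1.89, 1.89, 2.39, 2.39, 3.01, 3.01, 3.01].

## Interface

Orientations are given as [roll, pitch, yaw] about the fixed x, y, z axes, in that order (R = Rz(yaw) Ry(pitch) Rx(roll)).
In Python, from workcell import bot gives the robot as it stands. The module is installed in compiled form; this text tells all that it offers.
- The arm moves only by the shell command python3 -m crank 'ROWS' [FORCE]. ROWS is JSON, a list of rows, each an object of numbers: "hand": the closure, from 0 (fully open) to 1 (shut); "dx", "dy", "dz": the shift along the tool's x, y, z in mm; "yaw": the turn about the tool's y in rad. In form: [{"hand": .., "dx": .., "dy": .., "dz": .., "yaw": ..}, ...]. A call has 1 to 12 rows; each row is the pose to reach, as a shift and turn from the pose commanded when the call began, along the tool's axes at that moment; what a row does not reach only later rows make up. A row lasts 1/12 s, in which the tool goes at most 41.7 mm and 7.16 degrees, less where a joint would pass 70% of its speed; a pose out of reach is approached as far as the arm can. A call with a gripper value outside its range is refused whole. The fingers move at their own pace and stop on an object; FORCE is the grip in N (left out, the last holds). Time passes only in rows, so rows that repeat a pose let the fingers close. It gives the time, the measured TCP pose, the force and the opening at its end, in the units of the state.
- bot.observe(): the state, without advancing time (a new reading comes with each control period).
- bot.grab_frame(name): name is "scene" or "top" or "wrist"; returns the picture (400x640x3 uint8, red, green, blue); there is no depth.
- bot.camera_info(name): a dict with "fx", "fy", "cx", "cy" (pixels), "rvec" (rotation vector, rad) and "tvec" (3), from world to camera coordinates, as OpenCV has them. Camera axes: x right, y down, z forward; pixel columns grow to the right and rows downward; lengths in m; the calibration is good to about 2 mm. A picture is of the moment at which its call begins: read the wrist's pose just before it. camera_info takes no time and is no camera call; for the wrist camera it gives the pose at the moment of the call.
- bot.job_done(): hands the job in, once; it reports no verdict.
The state is a dict: "clock": time; "qpos": joint angles; "qd": joint speeds; "joint_efforts": joint torques, N m; "position": TCP position; "tool_rot": TCP orientation; "force": force on the tool from outside, world axes, zero at the start; "moment": the same for the moment, N m; "grip_width": finger opening in m.
Only numpy, scipy, OpenCV 4.12 (cv2) and the standard library are available. Lean on these libraries where they do the work, as an engineer would, in place of code of your own. Each camera call takes 0.05 s, during which the arm holds its last target.

## Task

I need to drop waste into the benchtop bin, but a tip box has been left standing on its steel flap: push the box sideways, sliding it off the flap until it stands wholly on the fixed shelf next to it, without lifting or tipping it. Then press the long end of the lever, where the red pad is, right down to its stop, so that the lever's short end raises the heavy flap, and finish while still holding it down there. Just push and press with the fingertips: do not squeeze or pick up the box, do not touch the flap with the gripper, and leave all the other things standing where they are.

Things in the scene. Friction and masses are not known exactly. Their poses are not given: they have to be found in the camera images.
- waste_bin: Benchtop waste bin: white box, red stripe, fixed, placed and turned differently each time. Origin: on the bench under the middle of its opening. Axes: -x to its front (roughly facing the robot, where the lever's long end sticks out), +y to its left, z up. Box: x -100..100, y -105..237, 100 mm high. On top, right to left: steel flap, fixed grey shelf. Lever along its right side at y = -128 mm
- shelf (a point): Middle of the fixed grey shelf's top face, at x 0, y 163, z 105 mm in the bin's frame, axes as the bin's. The shelf reaches x -100..100 and y 92..237 mm of the bin's frame and is level with the shut flap (1 mm lower, gap 1 mm); along its outer (left) edge runs a rim 4 mm thick, 12 mm high
- flap_angle (a joint): Opening angle of the flap, rad: 0 = shut and level; about 0.97 with the lever at its stop. Hinged along its rear edge (x 88 mm, 104 mm high in the bin's frame); its front edge swings up and back. Heavy, about 0.6 to 1 kg: it falls shut when the lever is let go
- flap: The flap's steel plate, 184 x 202 x 5 mm, yellow triangle on it; shut it covers x -98..86, y -112..91 mm of the bin's frame, its top face level and 106 mm high. Origin: on its hinge axis along the rear edge; axes as the bin's when shut. Not to be touched by the robot
- lever_angle (a joint): Angle of the lever, rad: 0 = at rest, long end up; grows as the long end is pressed; 0.52 = rubber stop, fully down. Its pivot axis runs along the bin's y at x 10 mm, 85 mm high in the bin's frame. The short end (70 mm, to the rear) lies under a roller on the flap's right side, so the flap follows. No spring: the flap's weight pushes the pad up with about 4 to 12 N
- lever: Steel lever, a bar 8 mm wide and 16 mm high with a red pad on its long end. Origin: on its pivot, at y -128 mm in the bin's frame; axes as the bin's at rest. The long end sticks out forward past the bin's front
- pad (a point): Centre of the top face of the red ribbed pad, 48 (along the lever) x 40 x 8 mm. In the bin's frame it is at x -155, y -128, 158 mm high at rest (pad sloping up to the front by 0.33 rad) and moves on an arc of 181 mm radius about the pivot to x -170, y -128, 67 mm high at the stop (sloping down to the front by 0.19 rad). Nothing stands under it
- tip_box: Pipette tip box, white with a blue lid, 100 x 66 x 55 mm (x, y, z), about 0.16 kg, shut. Origin: centre of its underside. It starts on the shut flap, long side roughly front to back (x roughly along the bin's x)
- reagent_bottle: Bystander: amber bottle, 52 mm diameter, 115 mm high, on the bench to the right of the lever's pad. Origin: centre of its underside
- jar: Bystander: white jar with green cap, 60 mm diameter, 75 mm high, on the bench to the right of the bin. Origin: centre of its underside
- tube_rack: Bystander: orange rack with capped blood tubes, 56 x 126 mm, 95 mm high, on the bench in front of the shelf. Origin: centre of its underside
- beaker: Bystander: clear beaker, 72 mm diameter, 85 mm high, on the bench far to the left. Origin: centre of its underside
- wash_bottle: Bystander: white wash bottle, 68 mm diameter, 190 mm high, far left and back. Origin: centre of its underside
- pipette: Bystander: white pipette lying on the bench far to the left, about 260 mm long, 32 mm high. Origin: on the bench under its middle

How it is judged:
By the outcome, as a careful person would: the job done as asked, in the order asked, and still so for the second after the job is handed in, while the arm keeps its last pose, push and grip.
It also fails if it takes over 51 s, if anything falls off the work surface, if the arm or the gripper's body presses on something with over 40 N, if the wrist force passes 120 N, or if a joint passes its speed limit or range.

## Working session

There is one attempt and no reset: what is moved stays moved. The work goes in short steps, Python scripts to look and compute and a shell command to move; the robot and the scene stay as the last step left them, time stands still between calls to the robot, and variables do not carry over. Pictures are saved under pics/ and viewed, and the job is handed in when it is done.

```bash
mkdir -p pics; ls
python3 - <<'E'
from workcell import bot
import cv2
for n in ["scene","top"]:
    f=bot.grab_frame(n); cv2.imwrite(f"pics/{n}0.png",f[:,:,::-1])
    print(n,bot.camera_info(n))
print(bot.observe())
E
```

```text
pics
scene {'fx': 425.4514173905275, 'fy': 425.4514173905275, 'cx': 318.1613084136774, 'cy': 196.09620974152665, 'rvec': array([ 2.26024631,  1.38973064, -0.38099261]), 'tvec': array([-0.28365405, -0.34650131,  1.61180263])}
top {'fx': 440.7132929452453, 'fy': 440.7132929452453, 'cx': 326.4577399181115, 'cy': 196.07673003462347, 'rvec': array([ 2.1642599 , -2.16288601,  0.14420699]), 'tvec': array([0.04311383, 0.57334932, 1.28862287])}
{'clock': 0.1, 'qpos': array([ 1.10682046,  0.52195589, -0.0363512 ,  1.5999144 ,  0.02121072,
        1.02113363, -0.11282512]), 'qd': array([-1.38237923e-03, -3.21023280e-03,  9.75004729e-04,  4.63969657e-04,
        3.09432649e-04,  1.10529212e-05,  1.05879615e-03]), 'joint_efforts': array([ 6.74402516e-03, -9.28482127e+01,  1.98629647e+00, -3.70536339e+01,
        1.84331217e-02,  5.31952071e-03,  3.42236319e-05]), 'position': array([ 0.23966438, -0.57690255,  0.23079522]), 'tool_rot': array([-1.57086581e+00,  1.02354997e-03, -1.17703103e+00]), 'force': array([-0.3951561 , -0.66454957,  0.0528841 ]), 'moment': array([-0.00855136,  0.01248984, -0.06020376]), 'grip_width': 0.08544753095124064}
```

View pics/scene0.png

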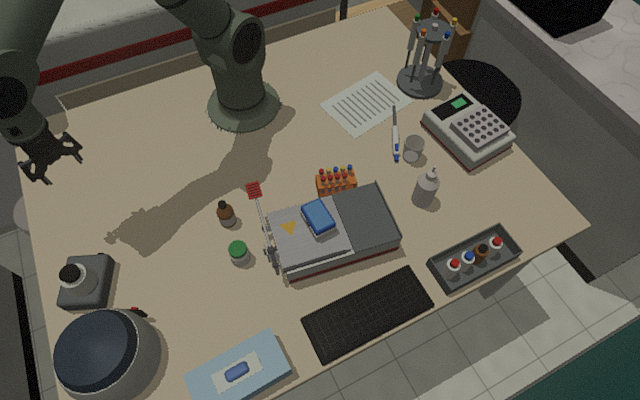

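View pics/top0.png

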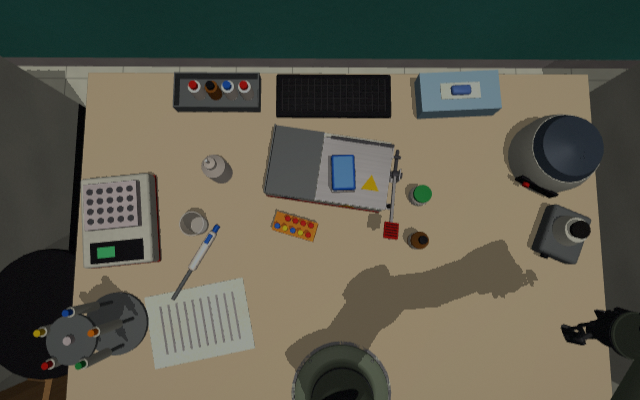

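Run:
```python
import cv2
t=cv2.imread("pics/top0.png")[110:260,250:450]
cv2.imwrite("pics/topz.png",cv2.resize(t,None,fx=4,fy=4,interpolation=cv2.INTER_CUBIC))
t=cv2.imread("pics/scene0.png")[155:290,210:410]
cv2.imwrite("pics/scenez.png",cv2.resize(t,None,fx=4,fy=4,interpolation=cv2.INTER_CUBIC))
```

```text
(no output)
```

View pics/topz.png

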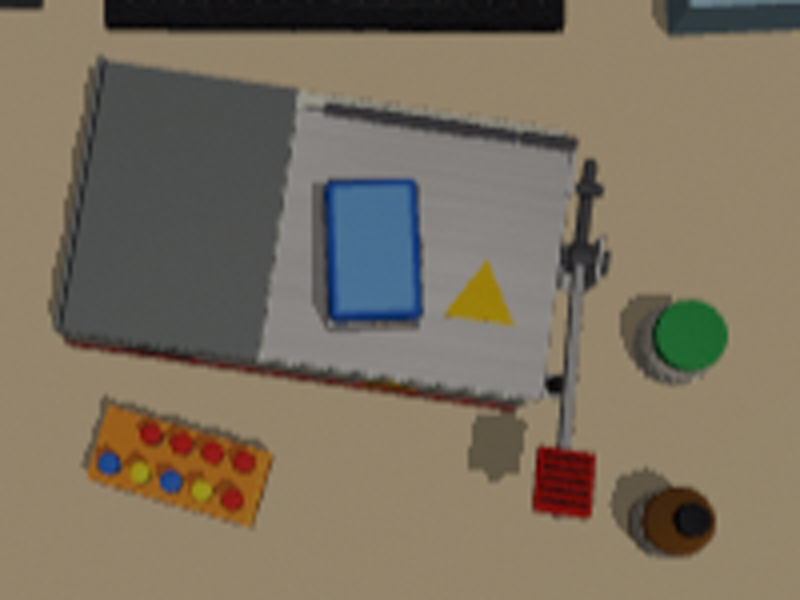

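View pics/scenez.png

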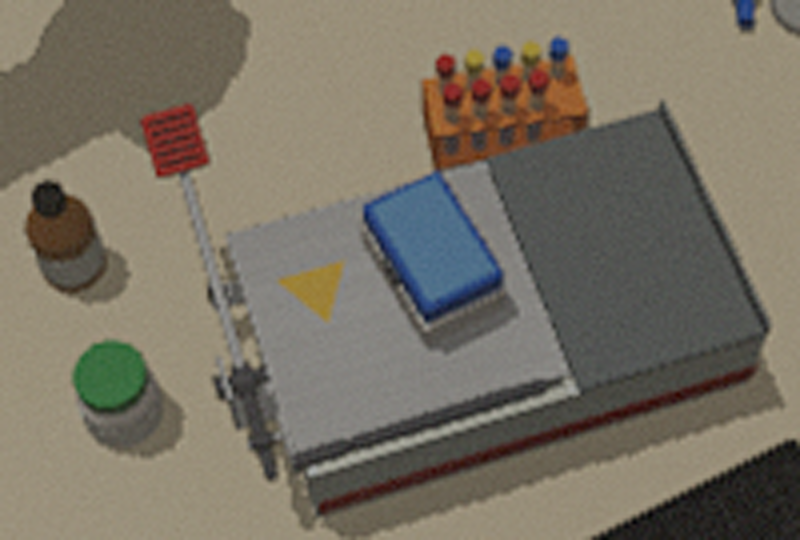

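```bash
cat > h.py <<'E'
import numpy as np, cv2, json
from scipy.optimize import least_squares
from workcell import bot
CI={n:bot.camera_info(n) for n in("scene","top")}
def K(c): return np.array([[c['fx'],0,c['cx']],[0,c['fy'],c['cy']],[0,0,1]])
def proj(P,c): return cv2.projectPoints(np.atleast_2d(P).astype(float),c['rvec'],c['tvec'],K(c),None)[0][:,0]
def atz(uv,z,c):
    R=cv2.Rodrigues(c['rvec'])[0]; C=-R.T@c['tvec']
    d=R.T@np.linalg.inv(K(c))@np.array([*uv,1.]); return C+d*(z-C[2])/d[2]
def tri(obs): # list of (uv,c)
    A=[];b=[]
    for uv,c in obs:
        R=cv2.Rodrigues(c['rvec'])[0]; C=-R.T@c['tvec']; d=R.T@np.linalg.inv(K(c))@np.array([*uv,1.]); d/=np.linalg.norm(d)
        M=np.eye(3)-np.outer(d,d); A.append(M); b.append(M@C)
    return np.linalg.lstsq(np.vstack(A),np.hstack(b),rcond=None)[0]
def T(p): return lambda X: np.c_[p[0]+np.cos(p[2])*X[:,0]-np.sin(p[2])*X[:,1], p[1]+np.sin(p[2])*X[:,0]+np.cos(p[2])*X[:,1], X[:,2]+(p[3] if len(p)>3 else 0)]
E
python3 - <<'E'
from h import *
M=np.array([[100,92,105],[-100,92,105],[-98,-112,106],[100,237,117],[-100,237,117],[-155,-128,158]])/1e3
t=np.array([[298,91],[260,360],[545,400],[103,60],[62,328],[565,482]])/4+[250,110]
s=np.array([[578,395],[490,165],[230,235],[768,328],[662,103],[175,140]])/4+[210,155]
for a,b in zip(t,s): print(np.round(tri([(a,CI['top']),(b,CI['scene'])]),4))
f=lambda p:np.r_[(proj(T(p)(M),CI['top'])-t).ravel(),(proj(T(p)(M),CI['scene'])-s).ravel()]
r=least_squares(f,[.7,-.1,0,0],loss='soft_l1');print(r.x);print(np.round(r.fun.reshape(-1,2),1))
p=r.x
json.dump(list(p),open('bin.json','w'))
# box lid corners top view (rr, rl, fl, fr) -> z 0.161
bt=np.array([[415,181],[329,181],[330,317],[420,320]])/4+[250,110]
bs=np.array([[502,277],[430,313],[365,205],[437,175]])/4+[210,155]
# scene order: rear-left(502,277)?; 
for uv in bt: print('top',np.round(atz(uv,.161+p[3],CI['top']),4))
for uv in bs: print('scene',np.round(atz(uv,.161+p[3],CI['scene']),4))
E
```

```text
[0.7528 0.0503 0.0928]
[0.5565 0.0804 0.0927]
[ 0.5272 -0.122   0.101 ]
[0.7727 0.1924 0.1046]
[0.5767 0.2192 0.1108]
[ 0.4655 -0.1301  0.1512]
[ 0.63930758 -0.02714323 -0.15123174 -0.00952524]
[[ 0.4 -0. ]
 [-0.7  0.1]
 [-1.2  0.1]
 [-0.4 -0.9]
 [-1.8 -0.1]
 [-0.5 -0.6]
 [-0.7 -0.4]
 [-2.  -0.7]
 [-1.9  0.5]
 [-0.2 -0. ]
 [-0.3  0.2]
 [-0.2  0.8]]
top [ 0.673  -0.0308  0.1515]
top [0.6729 0.0287 0.1515]
top [0.5779 0.0282 0.1515]
top [ 0.5759 -0.0335  0.1515]
scene [0.6722 0.0307 0.1515]
scene [ 0.6743 -0.0265  0.1515]
scene [ 0.5775 -0.0293  0.1515]
scene [0.5785 0.0277 0.1515]
```

Run:
```python
from h import *
M=np.array([[100,92,105],[-100,92,105],[-98,-112,106],[100,237,117],[-100,237,117],[-155,-128,158]])/1e3
t=np.array([[298,91],[260,360],[545,400],[103,60],[62,328],[565,482]])/4+[250,110]
s=np.array([[578,395],[490,165],[230,235],[768,328],[662,103],[175,140]])/4+[210,155]
for fs in (['top'],['scene'],['top','scene']):
  D={'top':t,'scene':s}
  f=lambda p:np.r_[tuple((proj(T(p)(M),CI[n])-D[n]).ravel() for n in fs)]
  r=least_squares(f,[.7,-.1,0],loss='soft_l1');print(fs,r.x);print(np.round(r.fun.reshape(-1,2),1).tolist())
  r=least_squares(f,[.7,-.1,0,0],loss='soft_l1');print(fs,r.x);
# Bystander: bench-plane points and heights
for n,uv,z in (('top',np.array([690,335])/4+[250,110],.075),('scene',np.array([112,375])/4+[210,155],.075),('top',np.array([692,520])/4+[250,110],.115),('scene',np.array([47,195])/4+[210,155],.115)): print(n,atz(uv,z,CI[n]),atz(uv,z-.01,CI[n]))
```

```text
['top'] [ 0.63753311 -0.02871888 -0.14765323]
[[0.8, -0.2], [-0.1, 0.5], [-0.0, 0.3], [-0.4, -1.0], [-1.6, 0.4], [0.9, -0.2]]
['top'] [ 0.63953994 -0.02900598 -0.14698962 -0.0132144 ]
['scene'] [ 0.64399072 -0.02771772 -0.1564048 ]
[[0.1, -0.1], [-1.1, -1.0], [-1.6, 0.0], [1.1, 0.4], [1.0, -0.0], [0.0, 0.2]]
['scene'] [ 0.63821595 -0.0240652  -0.15641739 -0.01280795]
['top', 'scene'] [ 0.64041817 -0.02829628 -0.15248847]
[[0.9, -1.3], [-0.4, -0.7], [-0.4, -0.5], [-0.3, -2.3], [-1.8, -1.1], [0.4, -1.1], [-0.7, -1.2], [-2.0, -1.9], [-2.4, -0.7], [0.2, -0.9], [0.0, -1.0], [-0.8, -0.5]]
['top', 'scene'] [ 0.63930758 -0.02714323 -0.15123174 -0.00952524]
top [ 0.57560402 -0.23653472  0.075     ] [ 0.57688742 -0.23884835  0.065     ]
scene [ 0.58209939 -0.23623332  0.075     ] [ 0.5772352 -0.2360203  0.065    ]
top [ 0.44027477 -0.22521114  0.115     ] [ 0.44050249 -0.22750799  0.105     ]
scene [ 0.44498974 -0.22713315  0.115     ] [ 0.43868833 -0.22682877  0.105     ]
```

```bash
python3 -m crank '[{"hand":0.4,"dx":-10,"dy":-5,"dz":15,"yaw":-0.05},{"hand":0.4,"dx":-30,"dy":-10,"dz":45,"yaw":-0.15},{"hand":0.4,"dx":-50,"dy":-15,"dz":80,"yaw":-0.25},{"hand":0.4,"dx":-70,"dy":-20,"dz":115,"yaw":-0.35},{"hand":0.4,"dx":-90,"dy":-20,"dz":150,"yaw":-0.45},{"hand":0.4,"dx":-110,"dy":-20,"dz":185,"yaw":-0.55},{"hand":0.4,"dx":-130,"dy":-20,"dz":220,"yaw":-0.65},{"hand":0.4,"dx":-150,"dy":-20,"dz":255,"yaw":-0.75},{"hand":0.4,"dx":-170,"dy":-20,"dz":290,"yaw":-0.85},{"hand":0.4,"dx":-190,"dy":-20,"dz":325,"yaw":-0.95},{"hand":0.4,"dx":-205,"dy":-20,"dz":350,"yaw":-1.026},{"hand":0.4,"dx":-210,"dy":-20,"dz":360,"yaw":-1.026}]'
```

```text
clock: 1.1
position: [0.494, -0.2403, 0.2514]
tool_rot: [-1.569, -0.001, -0.14]
force: [0.2, 0.0, -0.7]
grip_width: 0.0513
```

```bash
python3 - <<'E'
from workcell import bot
import cv2,json
c=bot.camera_info("wrist"); f=bot.grab_frame("wrist"); cv2.imwrite("pics/w1.png",f[:,:,::-1])
json.dump({k:(v.tolist() if hasattr(v,'tolist') else v) for k,v in c.items()},open("w1.json","w")); print(c)
E
python3 -m crank '[{"dx":10,"dy":0,"dz":20},{"dx":25,"dz":50},{"dx":45,"dz":85},{"dx":65,"dz":120},{"dx":80,"dz":150},{"dx":90,"dz":168},{"dx":95,"dz":176},{"dx":95,"dz":176}]'
python3 - <<'E'
from workcell import bot
import cv2,json
c=bot.camera_info("wrist"); f=bot.grab_frame("wrist"); cv2.imwrite("pics/w2.png",f[:,:,::-1])
json.dump({k:(v.tolist() if hasattr(v,'tolist') else v) for k,v in c.items()},open("w2.json","w")); print(c); print(bot.observe()['qpos'])
E
```

```text
{'fx': 287.15608275718694, 'fy': 287.15608275718694, 'cx': 317.19682765027744, 'cy': 201.4086370752879, 'rvec': array([-2.84434023,  0.19942534,  0.03017837]), 'tvec': array([-0.52214461, -0.2053619 ,  0.35022833])}
{'fx': 287.15608275718694, 'fy': 287.15608275718694, 'cx': 317.19682765027744, 'cy': 201.4086370752879, 'rvec': array([-2.84402675,  0.20547239,  0.0310405 ]), 'tvec': array([-0.52311153, -0.20334992,  0.35075242])}
[ 0.63899159  0.40039722 -0.38510298  1.76410688  0.17279399  1.01055475
  0.04169334]$[0]: bad value
```

```bash
python3 -m crank '[{"hand":0.4,"dx":10,"dy":0,"dz":20,"yaw":0},{"hand":0.4,"dx":25,"dy":0,"dz":50,"yaw":0},{"hand":0.4,"dx":45,"dy":0,"dz":85,"yaw":0},{"hand":0.4,"dx":65,"dy":0,"dz":120,"yaw":0},{"hand":0.4,"dx":80,"dy":0,"dz":150,"yaw":0},{"hand":0.4,"dx":90,"dy":0,"dz":168,"yaw":0},{"hand":0.4,"dx":95,"dy":0,"dz":176,"yaw":0},{"hand":0.4,"dx":95,"dy":0,"dz":176,"yaw":0}]'
python3 - <<'E'
from workcell import bot
import cv2,json
c=bot.camera_info("wrist"); f=bot.grab_frame("wrist"); cv2.imwrite("pics/w3.png",f[:,:,::-1])
json.dump({k:(v.tolist() if hasattr(v,'tolist') else v) for k,v in c.items()},open("w3.json","w")); print(c); o=bot.observe();print(o['qpos'],o['force'],o['position'])
E
```

```text
clock: 1.87
position: [0.6125, -0.0846, 0.2509]
tool_rot: [-1.571, 0.001, -0.15]
force: [-0.5, -0.8, -0.5]
grip_width: 0.051
{'fx': 287.15608275718694, 'fy': 287.15608275718694, 'cx': 317.19682765027744, 'cy': 201.4086370752879, 'rvec': array([-2.84210821,  0.2135305 ,  0.03406478]), 'tvec': array([-0.61738918, -0.03616942,  0.40116295])}
[ 0.3195539   0.51607686 -0.40703204  1.58248618  0.22264687  1.08993877
 -0.29530575] [ 0.11444358 -0.56153504  0.08769168] [ 0.61172076 -0.08626699  0.25092848]
```

View pics/w2.png

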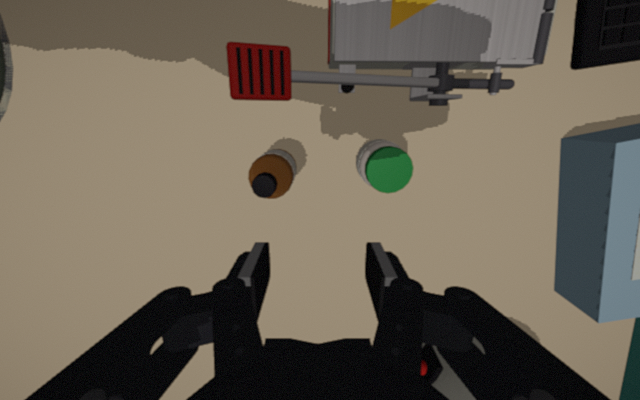

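View pics/w3.png

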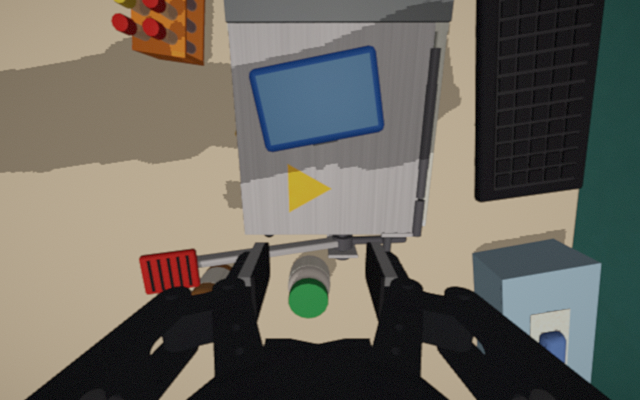

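Run:
```python
from h import *
C={k:{a:np.array(b) for a,b in json.load(open(f'{k}.json')).items()} for k in('w2','w3')}
obs=[('w3',(229,22),(-98,91,106)),('w3',(246,235),(-98,-112,106)),('w3',(451,20),(100,92,105)),
('w3',(170.5,272.5),(-155,-128,158)),('w2',(260,72),(-155,-128,158)),('w2',(331,62),(-98,-112,106))]
obs=[(n,np.array(u,float),np.array(m)/1e3) for n,u,m in obs]
f=lambda p:np.r_[tuple((proj(T(p)(m[None]),C[n])[0]-u) for n,u,m in obs)]
for p0 in([.64,-.03,-.15],[.64,-.03,-.15,0]):
  r=least_squares(f,p0,loss='soft_l1');print(r.x);print(np.round(r.fun.reshape(-1,2),1).tolist())
print('pad tri',tri([((170.5,272.5),C['w3']),((260,72),C['w2'])]))
print('flapFR tri',tri([((246,235),C['w3']),((331,62),C['w2'])]))
L=np.array([atz(u,.161,C['w3']) for u in((250,72),(373,47),(383,127),(270,151))]);print(L.round(4),L.mean(0))
p=np.array([.6404,-.0283,-.1525])
bx=lambda X:np.c_[np.cos(p[2])*(X[:,0]-p[0])+np.sin(p[2])*(X[:,1]-p[1]),-np.sin(p[2])*(X[:,0]-p[0])+np.cos(p[2])*(X[:,1]-p[1])]
print(bx(L),bx(L).mean(0))
```

```text
[ 0.63908327 -0.02751892 -0.14924609]
[[-2.3, 0.0], [-2.1, 0.0], [0.5, 0.7], [-0.6, 0.9], [1.0, -0.3], [2.3, -0.7]]
[ 0.63909245 -0.02756796 -0.15056833 -0.00128085]
[[-1.7, 0.3], [-1.9, -0.5], [-0.1, 1.4], [-0.1, 0.1], [1.1, -0.3], [2.0, -0.6]]
pad tri [ 0.46590971 -0.13104648  0.15593895]
flapFR tri [ 0.52507568 -0.12446888  0.10218738]
[[ 0.578   0.0254  0.161 ]
 [ 0.6701  0.0283  0.161 ]
 [ 0.6725 -0.029   0.161 ]
 [ 0.5812 -0.0341  0.161 ]] [ 0.62543203 -0.00235961  0.161     ]
[[-0.06987826  0.04358099]
 [ 0.02071654  0.06048607]
 [ 0.03183469  0.00413836]
 [-0.05761239 -0.0147432 ]] [-0.01873485  0.02336555]
```

```bash
python3 -m crank '[{"hand":0.4,"dx":0,"dy":15,"dz":0,"yaw":0},{"hand":0.4,"dx":0,"dy":40,"dz":0,"yaw":0},{"hand":0.4,"dx":0,"dy":70,"dz":0,"yaw":0},{"hand":0.4,"dx":0,"dy":100,"dz":0,"yaw":0},{"hand":0.4,"dx":0,"dy":118,"dz":0,"yaw":0},{"hand":0.4,"dx":0,"dy":127,"dz":0,"yaw":0},{"hand":0.4,"dx":0,"dy":129,"dz":0,"yaw":0},{"hand":0.4,"dx":0,"dy":129,"dz":8,"yaw":0},{"hand":0.4,"dx":0,"dy":129,"dz":16,"yaw":0},{"hand":0.4,"dx":0,"dy":129,"dz":24,"yaw":0},{"hand":0.4,"dx":0,"dy":129,"dz":28,"yaw":0},{"hand":0.4,"dx":0,"dy":129,"dz":28,"yaw":0}]'
python3 - <<'E'
from workcell import bot
import cv2
f=bot.grab_frame("wrist"); cv2.imwrite("pics/w4.png",f[:,:,::-1]);print(bot.observe()['force'])
E
```

```text
clock: 2.92
position: [0.6168, -0.0559, 0.1231]
tool_rot: [-1.57, -0.001, -0.149]
force: [0.2, 0.6, -0.1]
grip_width: 0.051
[0.06002498 0.43371966 0.79287609]
```

View pics/w4.png

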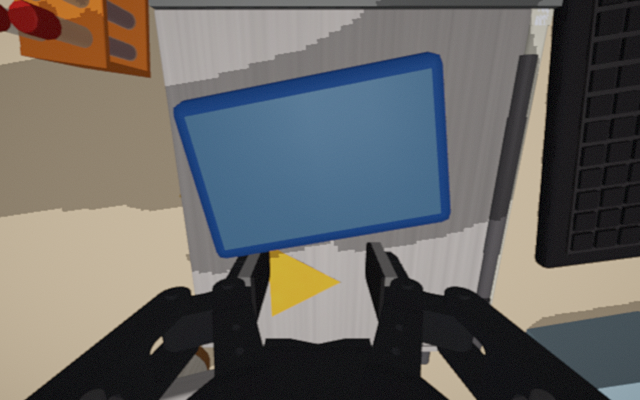

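```bash
python3 -m crank '[{"hand":0.4,"dx":0,"dy":0,"dz":4,"yaw":0},{"hand":0.4,"dx":0,"dy":0,"dz":10,"yaw":0},{"hand":0.4,"dx":0,"dy":0,"dz":17,"yaw":0},{"hand":0.4,"dx":0,"dy":0,"dz":24,"yaw":0},{"hand":0.4,"dx":0,"dy":0,"dz":31,"yaw":0},{"hand":0.4,"dx":0,"dy":0,"dz":38,"yaw":0},{"hand":0.4,"dx":0,"dy":0,"dz":45,"yaw":0},{"hand":0.4,"dx":0,"dy":0,"dz":52,"yaw":0},{"hand":0.4,"dx":0,"dy":0,"dz":59,"yaw":0},{"hand":0.4,"dx":0,"dy":0,"dz":66,"yaw":0},{"hand":0.4,"dx":0,"dy":0,"dz":72,"yaw":0},{"hand":0.4,"dx":0,"dy":0,"dz":75,"yaw":0}]'
python3 - <<'E'
from workcell import bot
import cv2
f=bot.grab_frame("wrist"); cv2.imwrite("pics/w5.png",f[:,:,::-1]);print(bot.observe()['force'])
f=bot.grab_frame("scene"); cv2.imwrite("pics/s5.png",cv2.resize(f[155:290,210:410,::-1],None,fx=4,fy=4))
E
```

```text
clock: 3.97
position: [0.6277, 0.0176, 0.1223]
tool_rot: [-1.57, -0.0, -0.15]
force: [-0.4, -2.6, 1.4]
grip_width: 0.0512
[-0.27744746  0.33398973 -1.11314234]
```

View pics/w5.png

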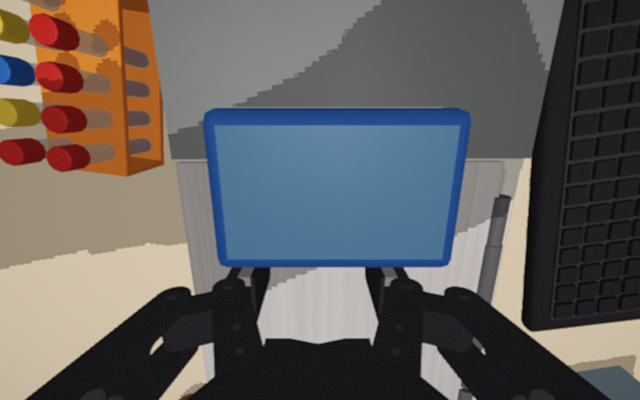

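View pics/s5.png

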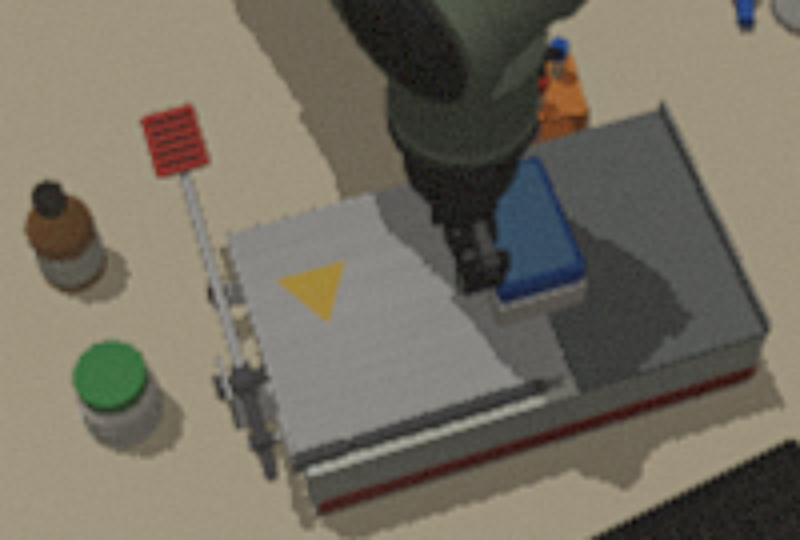

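```bash
python3 -m crank '[{"hand":0.4,"dx":0,"dy":0,"dz":4,"yaw":0},{"hand":0.4,"dx":0,"dy":0,"dz":10,"yaw":0},{"hand":0.4,"dx":0,"dy":0,"dz":17,"yaw":0},{"hand":0.4,"dx":0,"dy":0,"dz":24,"yaw":0},{"hand":0.4,"dx":0,"dy":0,"dz":31,"yaw":0},{"hand":0.4,"dx":0,"dy":0,"dz":38,"yaw":0},{"hand":0.4,"dx":0,"dy":0,"dz":45,"yaw":0},{"hand":0.4,"dx":0,"dy":0,"dz":52,"yaw":0},{"hand":0.4,"dx":0,"dy":0,"dz":59,"yaw":0},{"hand":0.4,"dx":0,"dy":0,"dz":66,"yaw":0},{"hand":0.4,"dx":0,"dy":0,"dz":72,"yaw":0},{"hand":0.4,"dx":0,"dy":0,"dz":74,"yaw":0}]'
python3 - <<'E'
from workcell import bot
import cv2
f=bot.grab_frame("wrist"); cv2.imwrite("pics/w6.png",f[:,:,::-1]);print(bot.observe()['force'])
f=bot.grab_frame("scene"); cv2.imwrite("pics/s6.png",cv2.resize(f[155:290,210:410,::-1],None,fx=4,fy=4))
E
```

```text
clock: 5.07
position: [0.6387, 0.091, 0.1223]
tool_rot: [-1.57, 0.0, -0.15]
force: [-0.5, -1.8, 0.4]
grip_width: 0.0514
[-0.87762357  0.01292621  0.05569731]
```

View pics/w6.png

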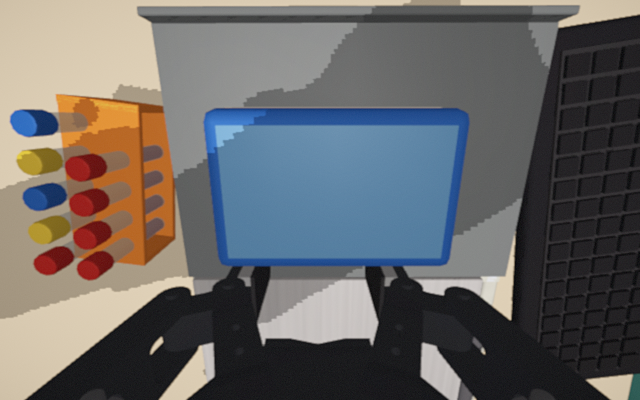

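View pics/s6.png

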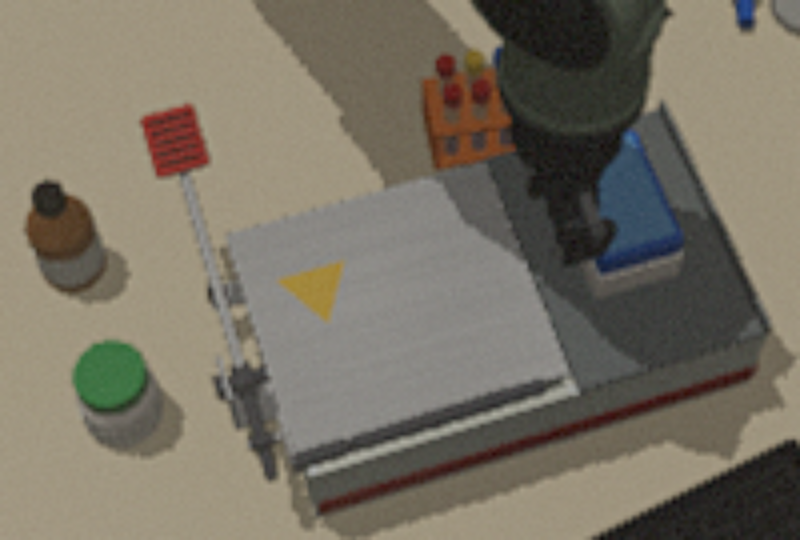

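```bash
python3 -m crank '[{"hand":0.4,"dx":0,"dy":0,"dz":-5,"yaw":0},{"hand":0.4,"dx":0,"dy":0,"dz":-15,"yaw":0},{"hand":0.4,"dx":0,"dy":0,"dz":-25,"yaw":0},{"hand":0.4,"dx":0,"dy":-15,"dz":-30,"yaw":0},{"hand":0.4,"dx":0,"dy":-45,"dz":-32,"yaw":0},{"hand":0.4,"dx":0,"dy":-80,"dz":-35,"yaw":0},{"hand":0.4,"dx":-10,"dy":-110,"dz":-45,"yaw":0},{"hand":0.4,"dx":-25,"dy":-125,"dz":-70,"yaw":0},{"hand":1,"dx":-45,"dy":-128,"dz":-100,"yaw":0},{"hand":1,"dx":-65,"dy":-128,"dz":-130,"yaw":0},{"hand":1,"dx":-85,"dy":-128,"dz":-160,"yaw":0},{"hand":1,"dx":-105,"dy":-128,"dz":-190,"yaw":0}]' 20
python3 -m crank '[{"hand":1,"dx":-15,"dy":0,"dz":-25,"yaw":0},{"hand":1,"dx":-26,"dy":0,"dz":-45,"yaw":0},{"hand":1,"dx":-32,"dy":0,"dz":-55,"yaw":0},{"hand":1,"dx":-32,"dy":0,"dz":-55,"yaw":0},{"hand":1,"dx":-32,"dy":0,"dz":-55,"yaw":0}]'
python3 - <<'E'
from h import *
f=bot.grab_frame("wrist"); cv2.imwrite("pics/w7.png",f[:,:,::-1]);o=bot.observe();print(o['force'],o['position'],o['grip_width'])
f=bot.grab_frame("top"); cv2.imwrite("pics/t7.png",cv2.resize(f[110:260,250:450,::-1],None,fx=4,fy=4))
E
```

```text
clock: 6.17
position: [0.5044, -0.0849, 0.2504]
tool_rot: [-1.571, -0.0, -0.153]
force: [0.7, 0.8, 0.3]
grip_width: 0.003
clock: 6.58
position: [0.4664, -0.1325, 0.2505]
tool_rot: [-1.571, -0.001, -0.153]
force: [-0.7, -0.0, 0.1]
grip_width: 0.0
[ 1.2925895   0.86255592 -0.50748541] [ 0.46687078 -0.13171888  0.25044897] -5.073477685241157e-05
```

View pics/w7.png

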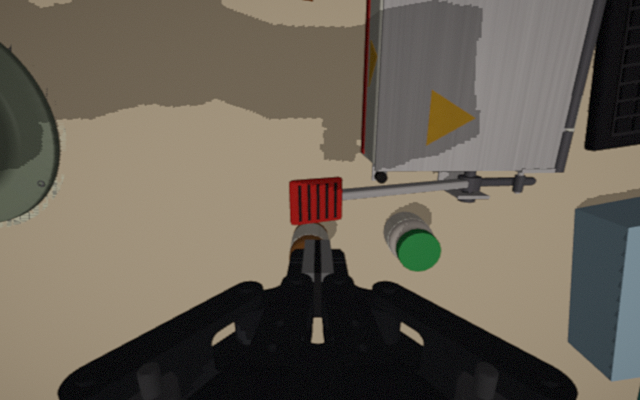

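View pics/t7.png

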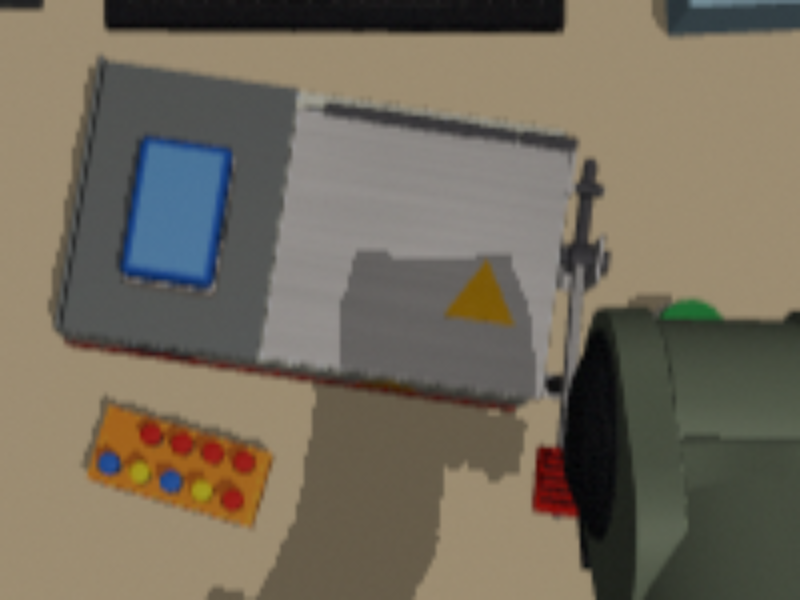

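```bash
python3 -m crank '[{"hand":1,"dx":0,"dy":20,"dz":0,"yaw":0},{"hand":1,"dx":0,"dy":45,"dz":0,"yaw":0},{"hand":1,"dx":0,"dy":65,"dz":0,"yaw":0},{"hand":1,"dx":0,"dy":77,"dz":0,"yaw":0},{"hand":1,"dx":0,"dy":83,"dz":0,"yaw":0},{"hand":1,"dx":-1,"dy":89,"dz":0,"yaw":0},{"hand":1,"dx":-4,"dy":96,"dz":0,"yaw":0},{"hand":1,"dx":-6,"dy":103,"dz":0,"yaw":0},{"hand":1,"dx":-8,"dy":110,"dz":0,"yaw":0},{"hand":1,"dx":-9,"dy":115,"dz":0,"yaw":0},{"hand":1,"dx":-10,"dy":118,"dz":0,"yaw":0},{"hand":1,"dx":-10,"dy":118,"dz":0,"yaw":0}]'
python3 - <<'E'
from h import *
f=bot.grab_frame("wrist"); cv2.imwrite("pics/w8.png",f[:,:,::-1]);o=bot.observe();print(o['force'],o['position'],o['grip_width'])
f=bot.grab_frame("scene"); cv2.imwrite("pics/s8.png",cv2.resize(f[130:290,200:410,::-1],None,fx=3.7,fy=3.7))
E
```

```text
clock: 7.68
position: [0.4566, -0.1302, 0.1322]
tool_rot: [-1.571, -0.0, -0.151]
force: [-0.2, 4.0, 5.7]
grip_width: 0.0003
[-0.87514641  4.15631456  5.21843469] [ 0.45679589 -0.13025378  0.13251041] 0.00022936070514446226
```

View pics/w8.png

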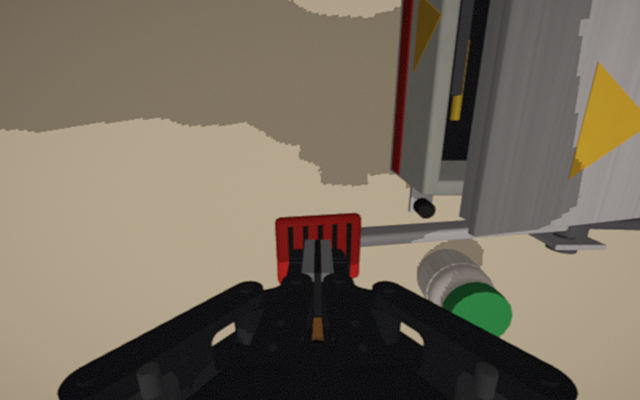

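View pics/s8.png

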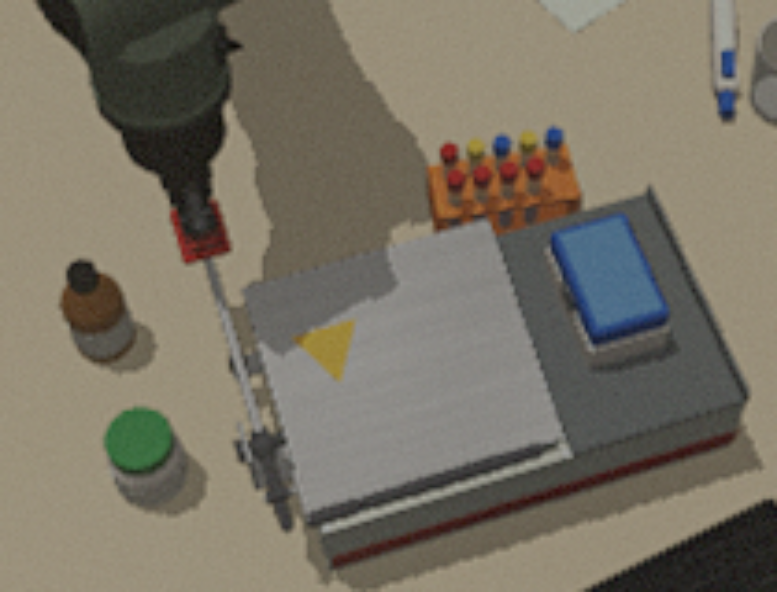

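```bash
python3 -m crank '[{"hand":1,"dx":-1,"dy":4,"dz":0,"yaw":0},{"hand":1,"dx":-2,"dy":10,"dz":0,"yaw":0},{"hand":1,"dx":-3,"dy":16,"dz":0,"yaw":0},{"hand":1,"dx":-4,"dy":22,"dz":0,"yaw":0},{"hand":1,"dx":-5,"dy":28,"dz":0,"yaw":0},{"hand":1,"dx":-5,"dy":34,"dz":0,"yaw":0},{"hand":1,"dx":-6,"dy":40,"dz":0,"yaw":0},{"hand":1,"dx":-6,"dy":46,"dz":0,"yaw":0},{"hand":1,"dx":-6,"dy":51,"dz":0,"yaw":0},{"hand":1,"dx":-6,"dy":55,"dz":0,"yaw":0},{"hand":1,"dx":-6,"dy":58,"dz":0,"yaw":0},{"hand":1,"dx":-6,"dy":58,"dz":0,"yaw":0}]'
python3 - <<'E'
from h import *
f=bot.grab_frame("wrist"); cv2.imwrite("pics/w9.png",f[:,:,::-1]);o=bot.observe();print(o['force'],o['position'],o['grip_width'])
f=bot.grab_frame("scene"); cv2.imwrite("pics/s9.png",cv2.resize(f[130:290,200:410,::-1],None,fx=3.7,fy=3.7))
E
```

```text
clock: 8.78
position: [0.4511, -0.1298, 0.0739]
tool_rot: [-1.571, -0.001, -0.151]
force: [1.4, 1.0, 5.2]
grip_width: -0.0002
[1.35187731 0.81730776 4.88712295] [ 0.45115361 -0.12976482  0.07417297] 4.8024176547057436e-05
```

View pics/w9.png

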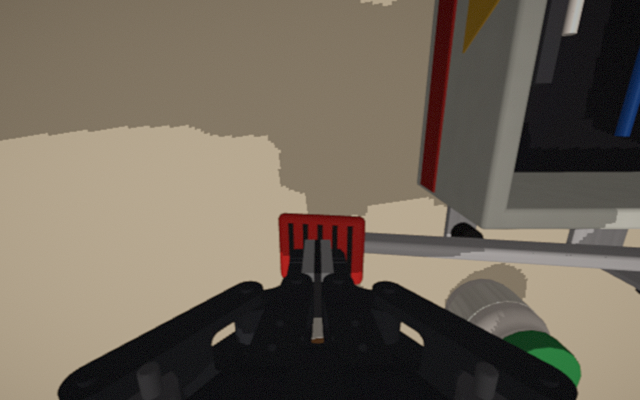

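View pics/s9.png

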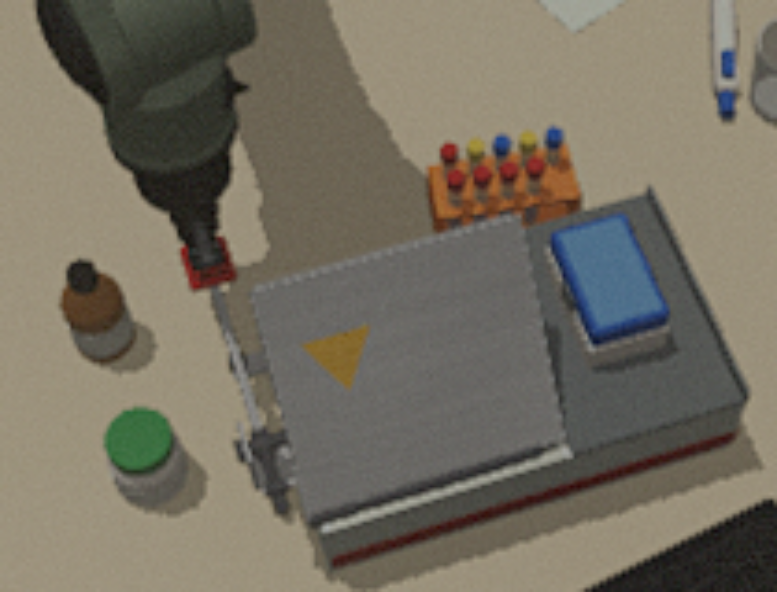

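Flap is rising and the box is clear. I'll step down onto the stop in small increments, watching the force.

```bash
python3 -m crank '[{"hand":1,"dx":0,"dy":1,"dz":0,"yaw":0},{"hand":1,"dx":0,"dy":2,"dz":0,"yaw":0},{"hand":1,"dx":0,"dy":3,"dz":0,"yaw":0},{"hand":1,"dx":0,"dy":4,"dz":0,"yaw":0},{"hand":1,"dx":0,"dy":4,"dz":0,"yaw":0}]'
python3 -m crank '[{"hand":1,"dx":0,"dy":1,"dz":0,"yaw":0},{"hand":1,"dx":0,"dy":2,"dz":0,"yaw":0},{"hand":1,"dx":0,"dy":2,"dz":0,"yaw":0}]'
python3 -m crank '[{"hand":1,"dx":0,"dy":1,"dz":0,"yaw":0},{"hand":1,"dx":0,"dy":1,"dz":0,"yaw":0}]'
```

```text
clock: 9.3
position: [0.4514, -0.1298, 0.0705]
tool_rot: [-1.571, -0.002, -0.151]
force: [2.1, 1.0, 7.1]
grip_width: 0.0002
clock: 9.55
position: [0.4515, -0.1298, 0.0685]
tool_rot: [-1.571, -0.002, -0.151]
force: [3.3, 0.7, 6.9]
grip_width: -0.0002
clock: 9.72
position: [0.4516, -0.1298, 0.0676]
tool_rot: [-1.571, -0.002, -0.151]
force: [3.1, 0.0, 7.2]
grip_width: -0.0002
```

```bash
python3 -m crank '[{"hand":1,"dx":0,"dy":1,"dz":0,"yaw":0},{"hand":1,"dx":0,"dy":1,"dz":0,"yaw":0}]'
python3 -m crank '[{"hand":1,"dx":0,"dy":1,"dz":0,"yaw":0},{"hand":1,"dx":0,"dy":1,"dz":0,"yaw":0}]'
python3 -m crank '[{"hand":1,"dx":0,"dy":1,"dz":0,"yaw":0},{"hand":1,"dx":0,"dy":1,"dz":0,"yaw":0}]'
```

```text
clock: 9.88
position: [0.4518, -0.1299, 0.0669]
tool_rot: [-1.571, -0.003, -0.151]
force: [1.0, 1.5, 17.7]
grip_width: 0.0002
clock: 10.05
position: [0.4521, -0.1299, 0.0664]
tool_rot: [-1.571, -0.003, -0.151]
force: [-1.6, 2.2, 32.9]
grip_width: -0.0004
clock: 10.22
position: [0.4522, -0.1299, 0.0659]
tool_rot: [-1.571, -0.004, -0.151]
force: [-5.3, 3.1, 48.6]
grip_width: -0.0001
```

```bash
python3 -m crank '[{"hand":1,"dx":0,"dy":-1,"dz":0,"yaw":0},{"hand":1,"dx":0,"dy":-1,"dz":0,"yaw":0},{"hand":1,"dx":0,"dy":-1,"dz":0,"yaw":0},{"hand":1,"dx":0,"dy":-1,"dz":0,"yaw":0},{"hand":1,"dx":0,"dy":-1,"dz":0,"yaw":0},{"hand":1,"dx":0,"dy":-1,"dz":0,"yaw":0}]'
python3 - <<'E'
from h import *
f=bot.grab_frame("wrist"); cv2.imwrite("pics/w10.png",f[:,:,::-1]);o=bot.observe();print(o['force'],o['position'],o['grip_width'])
a=bot.grab_frame("scene")[130:290,200:410,::-1];b=bot.grab_frame("top")[100:260,250:460,::-1]
cv2.imwrite("pics/st10.png",cv2.resize(np.vstack([a,b]),None,fx=1.85*1,fy=1.85)); cv2.imwrite("pics/s10.png",cv2.resize(a,None,fx=3.7,fy=3.7))
E
```

```text
clock: 10.72
position: [0.452, -0.1299, 0.0665]
tool_rot: [-1.571, -0.003, -0.151]
force: [-1.8, 2.8, 30.6]
grip_width: -0.0002
[-1.68155143  2.65513784 30.1780963 ] [ 0.45201692 -0.12990591  0.06649707] 0.0001563005229665684
```

View pics/w10.png

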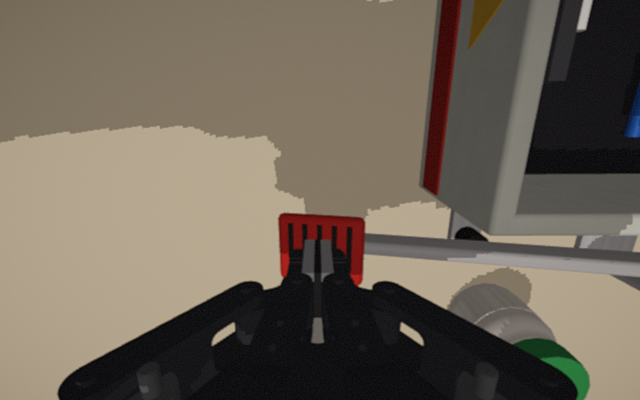

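View pics/st10.png

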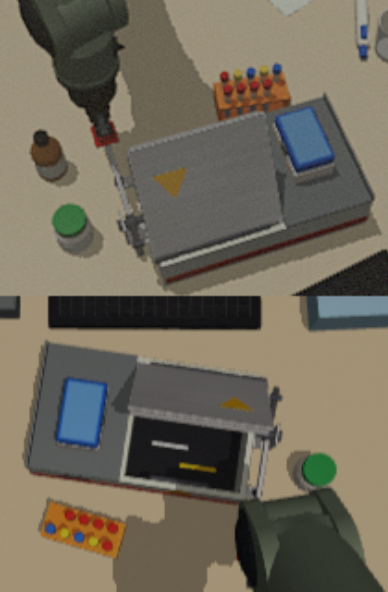

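The lever is at its stop with a steady push of 30 N. The flap stands open, and the box is upright and wholly on the shelf. The bystanders in view haven't moved, so I'm handing in.

```bash
python3 -c "
from workcell import bot
print(bot.job_done()); print(bot.observe()['force'])"
```

```text
the job is handed in; nothing more can be done
None
the job is handed in; nothing more can be done
```

I slid the tip box off the flap onto the shelf with two partly open fingertips, pushing about 150 mm along the bin's y axis. I then pressed the red pad down along its arc with the fingers shut. I handed the job in at about 10.9 s, still holding the lever down.

**Final checks**
- **Box:** it stands upright and wholly on the shelf, its centre at about y = 161 mm in the bin's frame. That is worked out from the tool position and agrees with the pictures.
- **Lever:** the fingertip stopped 66.5 mm above the bench, where the stop is given as 67 mm. The force rose sharply there, from 7 N to 18 N and then 33 N in 1 mm steps.
- **Flap:** it stands open in the top view, and the gripper never went near it.
- **Bystanders:** the reagent bottle, jar and tube rack look unmoved. The far-left items were outside the last crops, and the arm went nowhere near them.

**What disagreed or went over**
- **Camera heights:** measuring with the scene and top cameras together put everything about 10 mm too low. The wrist camera agreed with the stated heights to within about 4 mm, so I used those.
- **Push force:** the fingertip force on the pad briefly reached 49 N. I backed it off to 30 N for the final hold.

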